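# Let down a ratchet drawing board and re-prop it low

### The arm

A 6-joint arm with a two-finger parallel gripper is mounted at the origin on the work surface. World frame = base frame: x ahead of the robot, y to its left, z up, the work surface at z = 0. Lengths are in m, angles in rad, forces in N, time in s.
With the tool pointing down it reaches from about 0.4 to 0.825 m from the base axis. Payload 7 kg.
Tool frame: the origin (TCP) lies between the finger pads; the fingertips stand 8 mm ahead of it and the grasp point (between the pads) lies 11 mm behind it (arm.finger_overhang is the distance from the TCP to the fingertips, in m); z points along the fingers, y is the line along which they close (so a half turn about z gives the same grasp; the last joint's range is limited). The gripper opens to 88 mm and grips with 3 to 60 N. Pads are 19 mm wide; open, the fingers measure 130 mm over their backs; the gripper's body (78 mm by 193 mm) begins 47 mm behind the grasp point.
Start: joints at [1.409, 0.359, 0.012, 0, -1.224, -0.288], TCP at [0.293, 0.608, 0.235] pointing down, gripper open.
Joint ranges: [-3.07, 3.07], [-1.43, 2.12], [-1.02, 1.25], [-3.03, 1.67], [-3.05, -0], [-3.03, 3.03]. Speed limits (rad/s): [2.39, 2.39, 3.01, 3.14, 3.14, 3.14].

### API

Orientations are given as [roll, pitch, yaw] about the fixed x, y, z axes, in that order (R = Rz(yaw) Ry(pitch) Rx(roll)).
In Python, from station import arm gives the robot as it stands.
- The arm moves only by the tool move_arm, never from a script. Its argument "rows" is text: rows parted by semicolons, each of 7 numbers parted by spaces: the turn, a rotation vector about the tool's x, y, z in degrees, then the shift along the tool's x, y, z in m, then the finger opening in m, from 0 to 0.0876. A call has 1 to 8 rows; each row shifts and turns the commanded pose from where the row before left it, along the tool's axes as they then stand; what a row does not reach is not made up. A row lasts 1/8 s, in which the tool goes at most 62.5 mm and 10.7 degrees, less where a joint would pass 70% of its speed; a pose out of reach is approached as far as the arm can. A call is refused whole if a number of a shift passes 0.0625 or a number of a turn 10.7, either way. A call with a gripper value outside its range is refused whole. The fingers move at their own pace and stop on an object; "squeeze" is the grip in N (left out, the last holds). Time passes only in rows, so rows that do not move let the fingers close. It gives the time, the measured TCP pose, the force, the opening and the grip force at its end, in the units of the state.
- arm.get_state(): the state, without advancing time (a new reading comes with each control period).
- arm.grab_frame(name): name is "scene" or "side" or "wrist"; returns (picture, depth): 400x640x3 uint8, blue, green, red; 400x640 float32, m along the optical axis (not along the pixel's ray), 0 where there is no reading.
- arm.camera_model(name): a dict with "mtx" (3x3 intrinsics, pixels), "camera_from_world" (4x4, takes a point from world to camera coordinates); the wrist camera has in their place "mount" (4x4, takes a point from camera to tool coordinates, whose origin is the TCP and whose axes are the flange's). Camera axes: x right, y down, z forward; pixel columns grow to the right and rows downward; lengths in m; the calibration is good to about 2 mm. A picture is of the moment at which its call begins: read the wrist's pose just before it. camera_model takes no time and is no camera call.
- arm.job_done(): hands the job in; it is judged then, once.
The state is a dict: "t": time; "q": joint angles; "qd": joint speeds; "joint_efforts": joint torques, N m; "eef_pos": TCP position; "ee_rot": TCP orientation; "force": force on the tool from outside, world axes, zero at the start; "moment": the same for the moment, N m; "width": finger opening in m; "gripper_force": force on a finger pad.
Only numpy, scipy, OpenCV 4.12 (cv2) and the standard library are available. Lean on these libraries where they do the work, as an engineer would, in place of code of your own. Each camera call takes 0.05 s, during which the arm holds its last target. There are 200 camera calls.

### The job

The drawing board on the table is propped too steeply on its ratchet. Lift it by the handle past its last notch, until it meets the top stop softly and the pawl has tripped, lower it gently all the way flat, then raise it again and leave it resting on the pawl in the second notch from the bottom. Do not force the ratchet, do not let the board drop, and leave everything else on the table where it is.

Things in the scene. Friction and masses are not known exactly. Their poses are not given: they have to be found in the camera images.
- easel: Wooden base of the drawing board, fixed. Origin on the table top below the middle of the board's hinge; x points level from the hinge towards the board's free edge (away from the robot), y along the hinge to the left, z up.
- hinge (a point): Middle of the hinge axis, 95 mm above easel's origin; axis parallel to easel's y. The plywood board (12 mm thick, 300 mm wide) has its underside in the plane of this axis and its free edge 200 mm from it.
- board (a joint): Board angle, rad: 0 = flat, grows as the free edge rises. Three notches hold it, nominally at 0.17, 0.30 and 0.43 (first is the lowest); the catch is clamped a little higher or lower each time, so all three shift together by up to 0.02 either way. It starts in the last one. Never let it fall: lower it at well under 1 rad/s.
- handle (a point): Centre of the board's handle: a round dowel 14 mm thick, parallel to the hinge, 240 mm from its axis and 6 mm above its plane (board frame), 100 mm clear between two side arms, 33 mm gap to the board's edge. Moves with the board; 101 mm above the table when flat. The board weighs about 0.8 kg: raising takes 3 to 6 N here, clicks add 1 to 3 N.
- ratchet (a point): Where pawl and toothed sector meet, at the board's left side (fixed point: 95 mm ahead of the hinge axis, 162 mm left of the middle, at its height). The gravity pawl lets the board rise. Raise it 0.02 rad or more past a notch, then lower: the pawl catches it at that notch and takes the weight, so the handle goes light.
- pawl_stand: Steel foot of the ratchet stand, fixed, left of the board; same origin and axes as easel. Its upright bears the pawl (bar with a brass ball) and the stop pin. Above the last notch a cam plate, clamped at a new angle each time, trips the pawl out just before the hard stop: stop nominally at 0.815 rad, up to 0.12 either way. Feel for it, with at most some 15 N extra at the handle.
- rest (a point): Middle between the two post tops (185 mm ahead of the hinge axis, 93 mm high) on which the flat board lies. With the pawl tripped the board can be lowered freely; in the last 0.2 rad a peg swings the pawl back in, and it is surely reset when the board lies flat.
- ink_bottle: Squat amber ink jar, 48 mm across, 55 mm tall, on the table under the board between the base rails. Leave it alone. Origin at the centre of its underside.
- thread_jar: Clear jar with cork, 52 mm across, about 100 mm tall, to the left of the ratchet. Leave it alone. Origin at the centre of its underside.
- tape_roll: Paper tape roll lying flat, 84 mm across, 22 mm tall, right of the drawing board. Leave it alone. Origin at the centre of its underside.
- eraser: White eraser 55 x 24 x 13 mm, on the table beyond the board's handle. Leave it alone. Origin at the centre of its underside.
- pencil: Square wooden pencil 140 x 8 x 8 mm, on the table beyond the board's handle. Leave it alone. Origin at the centre of its underside.
- brush_mug: White mug with two brushes, 72 mm across, about 185 mm tall with the brushes, far right. Leave it alone. Origin at the centre of its underside.
- steel_rule: Steel rule 300 x 30 x 4 mm, lying far left. Leave it alone. Origin at the centre of its underside.
Mind the look-alikes: they are no part of the job. What is meant by the pawl_stand is not brown or pink, and is the larger of those in its own colour.

How it is judged:
By the outcome, as a careful person would: the job done as asked, in the order asked, and still so for the second after the job is handed in, with the robot touching nothing.
It also fails if it takes over 58 s, if anything falls off the work surface, if the arm or the gripper's body presses on something with over 40 N, if the wrist force passes 120 N, or if a joint passes its speed limit or range.

## Working session

There is one attempt and no reset: what is moved stays moved. The work goes in short steps, Python scripts to look and compute and a tool call to move; the robot and the scene stay as the last step left them, time stands still between calls to the robot, and variables do not carry over. Pictures are saved under pics/ and viewed, at most 10 in all, crops included, and the job is handed in when it is done.

Besides the shell and the picture viewer there is one more tool, called as name(argument=value, ...) on one line, values as JSON. move_arm: Moves the arm, as the interface text tells. Its arguments: {"type":"object","properties":{"rows":{"type":"string"},"squeeze":{"type":"number"}},"required":["rows"]}

```bash
mkdir -p pics; ls; python3 - <<'E'
from station import arm
import cv2,numpy as np,pickle
s=arm.get_state();print({k:np.round(v,3) for k,v in s.items()})
d={}
for n in("scene","side"):
    im,z=arm.grab_frame(n);d[n]=(im,z,arm.camera_model(n));cv2.imwrite(f"pics/{n}0.png",im)
    print(d[n][2])
print(arm.camera_model("wrist"))
pickle.dump(d,open("f0.pkl","wb"))
E
```

```text
pics
{'t': np.float64(0.0), 'q': array([ 1.409,  0.359,  0.011, -0.   , -1.224, -0.288]), 'qd': array([-0.001,  0.001, -0.001, -0.001,  0.   , -0.001]), 'joint_efforts': array([-0.0000e+00, -5.8272e+01,  2.9305e+01,  6.9970e+00,  7.0000e-03,
       -0.0000e+00]), 'eef_pos': array([0.293, 0.607, 0.234]), 'ee_rot': array([ 3.14, -0.  , -0.45]), 'force': array([ 0.507,  0.008, -0.254]), 'moment': array([-0.025,  0.072,  0.026]), 'gripper_force': np.float64(0.0), 'width': np.float64(0.087)}
{'mtx': array([[381.26426849,   0.        , 321.41678386],
       [  0.        , 381.26426849, 197.67259719],
       [  0.        ,   0.        ,   1.        ]]), 'camera_from_world': array([[ 0.83333896,  0.55249336,  0.01724168, -0.32917978],
       [ 0.34794837, -0.50007146, -0.79300723, -0.09562513],
       [-0.42950916,  0.66684303, -0.60896819,  1.41827866],
       [ 0.        ,  0.        ,  0.        ,  1.        ]])}
{'mtx': array([[409.73865109,   0.        , 317.93977314],
       [  0.        , 409.73865109, 195.80638218],
       [  0.        ,   0.        ,   1.        ]]), 'camera_from_world': array([[-0.99675258, -0.07968611,  0.01159382,  0.44043103],
       [-0.06000214,  0.63895711, -0.76689866,  0.10874748],
       [ 0.05370322, -0.76510387, -0.64166348,  1.2943    ],
       [ 0.        ,  0.        ,  0.        ,  1.        ]])}
{'mtx': array([[308.82864495,   0.        , 321.22144293],
       [  0.        , 308.82864495, 201.95483807],
       [  0.        ,   0.        ,   1.        ]]), 'mount': array([[-6.08715420e-04, -9.53655022e-01, -3.00901526e-01,
         8.09071293e-02],
       [ 9.99999590e-01, -7.82303305e-04,  4.56402820e-04,
         1.57216804e-03],
       [-6.70647100e-04, -3.00901125e-01,  9.53655107e-01,
        -1.50640404e-01],
       [ 0.00000000e+00,  0.00000000e+00,  0.00000000e+00,
         1.00000000e+00]])}
```

View pics/scene0.png

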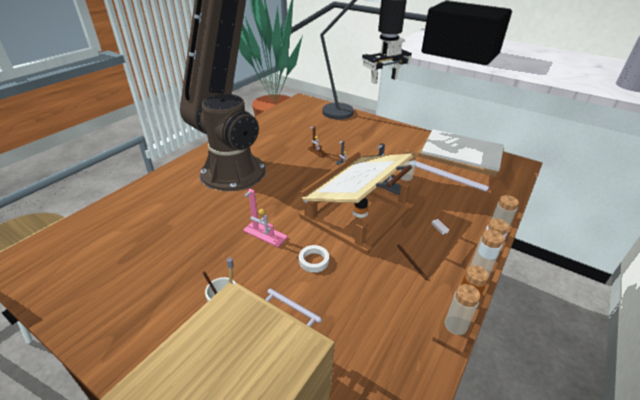

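View pics/side0.png

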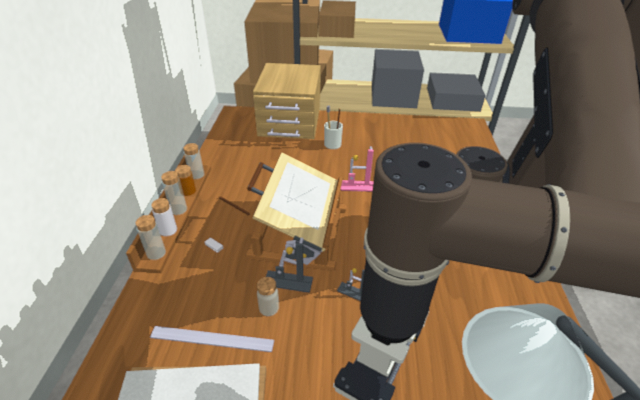

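The scene view shows the board at about (360,180), and the dark handle in the side view at about (262,178). The real stand, grey, is at side (295,265). Next I'll enlarge both.

```bash
python3 - <<'E'
import cv2,numpy as np,pickle
d=pickle.load(open("f0.pkl","rb"))
a=d["scene"][0][130:250,290:430];b=d["side"][0][145:295,225:365]
A=cv2.resize(a,None,fx=2.8,fy=2.8,interpolation=3);B=cv2.resize(b,None,fx=2.8,fy=2.8,interpolation=3)
H=max(A.shape[0],B.shape[0]);c=np.zeros((H,A.shape[1]+B.shape[1],3),np.uint8)
c[:A.shape[0],:A.shape[1]]=A;c[:B.shape[0],A.shape[1]:]=B;print(c.shape)
cv2.imwrite("pics/crop.png",c)
E
```

```text
(420, 784, 3)
```

View pics/crop.png

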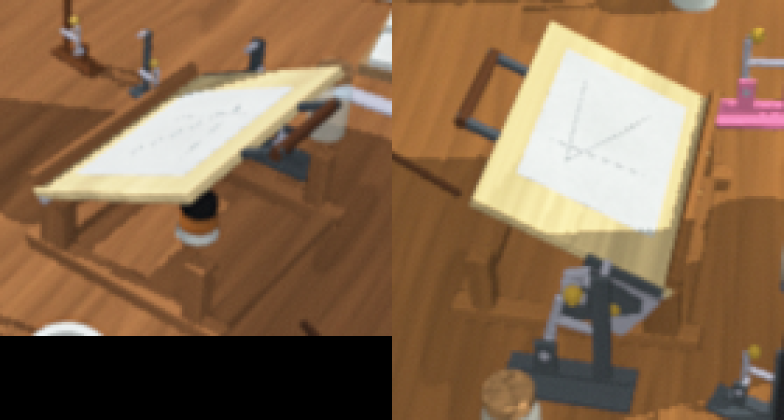

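Pixel reads in original coordinates come from the crops: dowel ends at scene (389,184) and (410,167.5), side (261,164.5) and (249.5,188.5), plus the board corners. I'll fit the easel pose and angle.

```bash
cat > geo.py <<'E'
import numpy as np
from scipy.spatial.transform import Rotation as Ro
def bpt(p,e): # easel pose e=(x,y,yaw,theta), board-frame pt
    th=e[3];c,s=np.cos(th),np.sin(th)
    q=np.array([p[0]*c-p[2]*s,p[1],.095+p[0]*s+p[2]*c])
    return Ro.from_euler('z',e[2]).apply(q)+[e[0],e[1],0]
def proj(P,m,T=None):
    T=m["camera_from_world"] if T is None else T
    q=T[:3,:3]@P+T[:3,3];r=m["mtx"]@q;return r[:2]/r[2]
def wristT(m,s):
    T=np.eye(4);T[:3,:3]=Ro.from_euler('xyz',s["ee_rot"]).as_matrix();T[:3,3]=s["eef_pos"]
    return np.linalg.inv(T@m["mount"])
E
python3 - <<'E'
import pickle,numpy as np
from geo import *
from scipy.optimize import least_squares
d=pickle.load(open("f0.pkl","rb"))
sc=lambda x,y:(x/2.8+290,y/2.8+130); si=lambda x,y:((x-392)/2.8+225,y/2.8+145)
obs=[("scene",(0.24,-.05,.006),sc(278,152)),("scene",(.24,.05,.006),sc(336,105)),
("side",(.24,-.05,.006),si(493,55)),("side",(.24,.05,.006),si(461,122)),
("scene",(.2,-.15,.012),sc(190,193)),("scene",(.2,.15,.012),sc(347,68)),
("side",(.2,-.15,.012),si(553,22)),("side",(.2,.15,.012),si(472,203)),
("side",(0,.15,.012),si(665,293)),("side",(0,-.15,.012),si(710,97)),("scene",(0,-.15,.012),sc(38,190))]
f=lambda e:np.concatenate([proj(bpt(p,e),d[c][2])-u for c,p,u in obs])
r=least_squares(f,[.55,0,0,.43],loss='soft_l1');print(r.x.round(4));print(r.fun.reshape(-1,2).round(1))
# free triangulation of dowel ends
for y,a,b in((-.05,obs[0],obs[2]),(.05,obs[1],obs[3])):
    t=least_squares(lambda P:np.r_[proj(P,d["scene"][2])-a[2],proj(P,d["side"][2])-b[2]],[.7,0,.2])
    print("dowel",t.x.round(4),t.fun.round(1),"model",bpt((.24,y,.006),r.x).round(4))
np.save("e.npy",r.x)
for n,p in (("ratchet",(.095,.162,0)),):print(n,bpt(p,[*r.x[:3],0]))
E
```

```text
[ 0.4047  0.0656 -0.0966  0.4242]
[[ 0.3 -0.3]
 [-2.3  1. ]
 [-1.   2.5]
 [ 0.1 -0.5]
 [-1.6 -0.2]
 [-2.1 -0.7]
 [-1.1  0.1]
 [-0.5 -0.3]
 [-0.2 -0.8]
 [-0.6  0.9]
 [ 0.3 -1.5]]
dowel [ 0.6152 -0.012   0.2028] [-0.6 -0.2 -0.7  0.1] model [ 0.6152 -0.005   0.1993]
dowel [0.6264 0.0997 0.2012] [-0.9 -0.2 -0.9  0.1] model [0.6248 0.0945 0.1993]
ratchet [0.51490965 0.2176719  0.095     ]
```

```bash
cat > plan.py <<'E'
from geo import *
from station import arm
E=np.load("e.npy")
def Rt(tau,e=E):
    ex=np.array([np.cos(e[2]),np.sin(e[2]),0]);ez=np.array([0,0,1.]);ey=np.cross(ez,ex)
    x=-ey;z=np.sin(tau)*ex-np.cos(tau)*ez
    return Ro.from_matrix(np.c_[x,np.cross(z,x),z])
def tcp(th,tau,back=0,out=0,e=E): # TCP with dowel between pads; back along tool, out away from the board
    R=Rt(tau,e);return bpt((.24,0,.006),[*e[:3],th])+R.apply([0,-out,.011-back]),R
def plan(wps,p=None,R=None):
    s=arm.get_state()
    if p is None:p,R=np.array(s["eef_pos"]),Ro.from_euler('xyz',s["ee_rot"])
    out=[]
    for P,Q,n,w in wps:
        for i in range(n,0,-1):
            v=np.degrees((R.inv()*Q).as_rotvec()/i).round(1);d=(R.inv().apply(P-p)/i).round(4)
            out.append(" ".join(f"{a:g}" for a in [*v,*d,w]))
            p=p+R.apply(d);R=R*Ro.from_rotvec(np.radians(v))
    for i in range(0,len(out),8):print("; ".join(out[i:i+8]))
E
python3 - <<'E'
from plan import *
P,Q=tcp(.424,.4,back=.1)
s=arm.get_state();p0=np.array(s["eef_pos"])
print(P,Q.as_euler('xyz'))
mid=np.array([.45,.33,.36]);R0=Ro.from_euler('xyz',s["ee_rot"])
from scipy.spatial.transform import Slerp
h=Slerp([0,1],Ro.concatenate([R0,Q]))(.5)
plan([(mid,h,8,.06),(P,Q,8,.03)])
E
```

```text
[0.58550785 0.04807482 0.28118142] [-2.74159265e+00  2.22044605e-16 -1.66736409e+00]
1.3 0.9 4.3 0.0327 0.0227 -0.0157 0.06; 1.2 0.9 4.3 0.0346 0.0199 -0.0157 0.06; 1.3 0.9 4.3 0.0362 0.0169 -0.0155 0.06; 1.2 0.9 4.3 0.0376 0.0137 -0.0153 0.06; 1.2 0.8 4.3 0.0387 0.0106 -0.015 0.06; 1.3 0.8 4.3 0.0396 0.0073 -0.0146 0.06; 1.3 0.9 4.3 0.0402 0.004 -0.0142 0.06; 1.2 0.8 4.3 0.0407 0.0006 -0.0136 0.06
1.3 0.9 4.3 0.0383 0.0049 0.0115 0.03; 1.3 0.9 4.3 0.0384 0.0023 0.0121 0.03; 1.2 0.9 4.3 0.0383 -0.0003 0.0126 0.03; 1.2 0.9 4.3 0.038 -0.0029 0.0133 0.03; 1.3 0.8 4.3 0.0374 -0.0055 0.014 0.03; 1.2 0.9 4.3 0.0367 -0.0079 0.0146 0.03; 1.3 0.8 4.3 0.0358 -0.0103 0.0154 0.03; 1.2 0.9 4.3 0.0348 -0.0127 0.0161 0.03
```

move_arm(rows="1.3 0.9 4.3 0.033 0.023 -0.016 0.06; 1.2 0.9 4.3 0.035 0.020 -0.016 0.06; 1.3 0.9 4.3 0.036 0.017 -0.016 0.06; 1.2 0.9 4.3 0.038 0.014 -0.015 0.06; 1.2 0.8 4.3 0.039 0.011 -0.015 0.06; 1.3 0.8 4.3 0.040 0.007 -0.015 0.06; 1.3 0.9 4.3 0.040 0.004 -0.014 0.06; 1.2 0.8 4.3 0.041 0.001 -0.014 0.06")

```text
t: 1.1
eef_pos: [0.4508, 0.3267, 0.3621]
ee_rot: [-2.941, -0.062, -1.061]
force: [1.5, -0.7, 0.0]
width: 0.0599
gripper_force: 0.0
```

move_arm(rows="1.3 0.9 4.3 0.038 0.005 0.011 0.03; 1.3 0.9 4.3 0.038 0.002 0.012 0.03; 1.2 0.9 4.3 0.038 0 0.012 0.03; 1.2 0.9 4.3 0.038 -0.003 0.013 0.03; 1.3 0.8 4.3 0.037 -0.006 0.014 0.03; 1.2 0.9 4.3 0.037 -0.008 0.014 0.03; 1.3 0.8 4.3 0.036 -0.010 0.015 0.03; 1.2 0.9 4.3 0.035 -0.013 0.016 0.03")

```text
t: 2.1
eef_pos: [0.5856, 0.0456, 0.2849]
ee_rot: [-2.741, 0.002, -1.67]
force: [0.1, 1.2, -0.1]
width: 0.0302
gripper_force: 0.0
```

```bash
python3 - <<'E'
from plan import *
import cv2,pickle
s=arm.get_state();im,z=arm.grab_frame("wrist");m=arm.camera_model("wrist")
print({k:np.round(v,3) for k,v in s.items()})
pickle.dump((im,z,m,s),open("w1.pkl","wb"))
T=wristT(m,s)
for y in(-.05,0,.05):print(proj(bpt((.24,y,.006),E),m,T).round(1))
for y in(-.15,.15):print(proj(bpt((.2,y,.012),E),m,T).round(1))
cv2.imwrite("pics/w1.png",im)
E
```

```text
{'t': np.float64(2.1), 'q': array([ 0.549, -0.044, -0.566,  0.348, -0.754, -0.868]), 'qd': array([-0.623,  0.152, -0.153,  0.181,  0.487, -0.22 ]), 'joint_efforts': array([  3.858, -27.362,  29.329,   6.245,  -0.073,   0.4  ]), 'eef_pos': array([0.586, 0.046, 0.285]), 'ee_rot': array([-2.741e+00,  2.000e-03, -1.670e+00]), 'force': array([ 0.062,  1.162, -0.088]), 'moment': array([0.234, 1.197, 0.009]), 'gripper_force': np.float64(0.0), 'width': np.float64(0.03)}
[321.8 151.9]
[322.  211.9]
[322.1 265.3]
[381.1   3.9]
[364.  360.1]
```

View pics/w1.png

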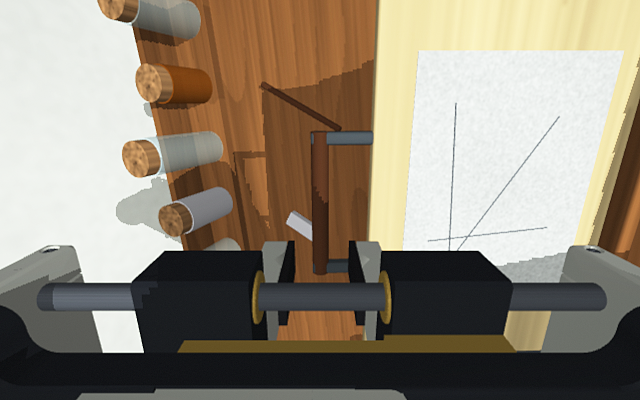

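The wrist view shows the dowel at column ~321, rows 131–273, and the board edge at column ~372. The model predicted 322 and ~371, so it agrees. Next I'll approach along the tool axis.

```bash
python3 - <<'E'
from plan import *
E[1]-=.004;np.save("e.npy",E)
P,Q=tcp(.424,.4,out=.003,e=E);print(P,arm.get_state()["eef_pos"])
plan([(P,Q,8,.03)])
E
```

```text
[0.62701856 0.04005372 0.19024358] [0.58534043 0.04303992 0.28264931]
0 -0 -0.1 -0.0002 -0.0003 0.0127 0.03; 0 -0 -0 -0.0001 -0.0003 0.0127 0.03; 0 -0 -0.1 -0.0002 -0.0003 0.0127 0.03; 0 -0 -0 -0.0001 -0.0004 0.0127 0.03; 0 -0 -0.1 -0.0002 -0.0003 0.0126 0.03; 0 -0 -0 -0.0001 -0.0004 0.0127 0.03; 0.1 -0 -0.1 -0.0002 -0.0003 0.0126 0.03; 0 -0.1 -0 -0.0001 -0.0004 0.0127 0.03
```

move_arm(rows="0 0 0 0 -0.0005 0.0127 0.03; 0 0 0 0 -0.0005 0.0127 0.03; 0 0 0 0 -0.0005 0.0127 0.03; 0 0 0 0 -0.0005 0.0127 0.03; 0 0 0 0 -0.0005 0.0127 0.03; 0 0 0 0 0 0.0127 0.03; 0 0 0 0 0 0.0125 0.03; 0 0 0 0 0 0.0125 0.03")

```text
t: 3.15
eef_pos: [0.6273, 0.0431, 0.1923]
ee_rot: [-2.742, 0.001, -1.667]
force: [-0.1, 0.4, -0.2]
width: 0.0303
gripper_force: 0.0
```

move_arm(rows="0 0 0 0 0 0 0.03; 0 0 0 0 0 0 0.022")

```text
t: 3.4
eef_pos: [0.6271, 0.043, 0.1933]
ee_rot: [-2.742, 0.001, -1.667]
force: [-0.7, 0.5, 0.8]
width: 0.0251
gripper_force: 0.0
```

```bash
python3 - <<'E'
from plan import *
import cv2
s=arm.get_state();im,z=arm.grab_frame("wrist");m=arm.camera_model("wrist")
P,Q=tcp(.424,.4,e=E);print(Q.inv().apply(P-s["eef_pos"]))
im2,_=arm.grab_frame("side")
c=cv2.resize(im2[140:300,215:365],None,fx=2.6,fy=2.6)
cv2.imwrite("pics/w2.png",np.hstack([cv2.resize(im[120:350,200:450],None,fx=1.6,fy=1.808),c]))
E
```

```text
[0.00294634 0.00402458 0.00291091]
```

View pics/w2.png

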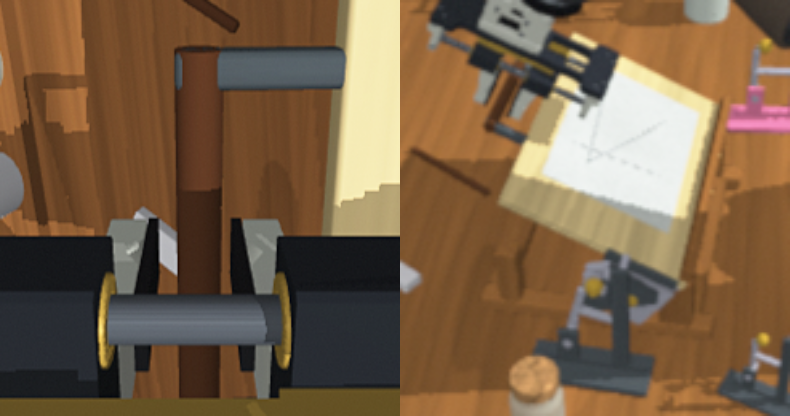

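The dowel sits between the pads, clear of the board edge. I'll go in 3 mm and close.

move_arm(rows="0 0 0 0.002 0.002 0.003 0.02; 0 0 0 0 0.001 0 0.012; 0 0 0 0 0 0 0.008; 0 0 0 0 0 0 0.008", squeeze=25)

```text
t: 4.0
eef_pos: [0.6265, 0.0411, 0.1907]
ee_rot: [-2.739, 0.002, -1.667]
force: [7.3, -5.9, 1.0]
width: 0.0131
gripper_force: 25.0
```

```bash
cat >> plan.py <<'E'
def th_now():
    s=arm.get_state();R=Ro.from_euler('xyz',s["ee_rot"]);g=s["eef_pos"]-R.apply([0,0,.011])
    v=Ro.from_euler('z',-E[2]).apply(g-[E[0],E[1],.095]);z=Ro.from_euler('z',-E[2]).apply(R.apply([0,0,1]))
    print("theta",(np.arctan2(v[2],v[0])-.025).round(4),"r",np.hypot(v[0],v[2]).round(4),"y",v[1].round(4),"tilt",np.arctan2(z[0],-z[2]).round(3),"F",s["force"].round(1),"M",s["moment"].round(2),"q",s["q"].round(2))
def arc(ths,taus,w=.008):
    wp=[(*tcp(a,b),1,w) for a,b in zip(ths,taus)];plan(wp[1:],*wp[0][:2])
E
python3 - <<'E'
from plan import *
th_now()
t=np.r_[.424,.435,.46,.49,.52,.55,.575,.59,.595]
arc(t,.4+.4*(t-.424))
E
```

```text
theta 0.426 r 0.2427 y 0.001 tilt 0.402 F [ 7.3 -5.9  1. ] M [-1.52 -1.18 -0.73] q [ 0.47  0.11 -0.67  0.46 -0.49 -0.95]
0.3 0 0 -0 0.0001 -0.0026 0.008; 0.5 0 0 -0 0.0003 -0.006 0.008; 0.7 -0 -0 -0 0.0005 -0.0072 0.008; 0.7 -0 -0 -0 0.0006 -0.0072 0.008; 0.7 -0 0 -0 0.0007 -0.0071 0.008; 0.6 -0 -0 -0 0.0007 -0.006 0.008; 0.3 -0 -0 -0 0.0005 -0.0035 0.008; 0.1 -0 -0 -0 0.0002 -0.0012 0.008
```

move_arm(rows="0 0 0 0.001 -0.001 0 0.008; 0.3 0 0 0 -0.0005 -0.0026 0.008; 0.5 0 0 0 0.0003 -0.006 0.008; 0.7 0 0 0 0.0005 -0.0072 0.008; 0.7 0 0 0 0.0006 -0.0072 0.008; 0.7 0 0 0 0.0007 -0.0071 0.008; 0.6 0 0 0 0.0007 -0.006 0.008; 0.3 0 0 0 0.0005 -0.0035 0.008")

```text
t: 5.0
eef_pos: [0.6071, 0.0427, 0.2246]
ee_rot: [-2.675, 0.002, -1.666]
force: [2.7, 3.8, -3.4]
width: 0.0128
gripper_force: 25.0
```

```bash
python3 - <<'E'
from plan import *
th_now()
t=np.r_[.575,.6,.625,.645,.66,.67,.677,.68,.68]
arc(t,.4+.4*(t-.424))
t=np.arange(.68,.95,.007)
arc(t,.4+.4*(t-.424))
E
```

```text
theta 0.5879 r 0.2424 y 0.0006 tilt 0.467 F [ 2.7  3.8 -3.4] M [1.56 0.74 0.71] q [ 0.5   0.01 -0.75  0.58 -0.48 -1.07]
0.6 -0 0 -0 0.0008 -0.0059 0.008; 0.5 -0 -0 0 0.0009 -0.006 0.008; 0.5 0 0 -0 0.0008 -0.0047 0.008; 0.3 0 -0 -0 0.0006 -0.0035 0.008; 0.3 0 -0 -0 0.0004 -0.0024 0.008; 0.1 -0 0 -0 0.0003 -0.0016 0.008; 0.1 -0 -0 -0 0.0001 -0.0007 0.008; 0 -0 -0 -0 0 -0 0.008
0.2 0 0 0 0.0003 -0.0016 0.008; 0.1 0 -0 -0 0.0003 -0.0017 0.008; 0.2 0 -0 -0 0.0004 -0.0016 0.008; 0.1 -0 -0 0 0.0003 -0.0017 0.008; 0.2 0 -0 0 0.0003 -0.0016 0.008; 0.2 -0 0 -0 0.0004 -0.0016 0.008; 0.1 -0 0 0 0.0003 -0.0017 0.008; 0.2 -0 -0 0 0.0004 -0.0016 0.008
0.1 0 0 0 0.0004 -0.0017 0.008; 0.2 0 0 -0 0.0003 -0.0016 0.008; 0.2 0 -0 0 0.0004 -0.0016 0.008; 0.1 0 0 -0 0.0004 -0.0016 0.008; 0.2 0 -0 -0 0.0004 -0.0017 0.008; 0.1 0 -0 0 0.0004 -0.0016 0.008; 0.2 0 0 -0 0.0004 -0.0016 0.008; 0.2 0 -0 0 0.0004 -0.0016 0.008
0.1 -0 -0 -0 0.0005 -0.0016 0.008; 0.2 -0 -0 -0 0.0004 -0.0017 0.008; 0.1 -0 -0 -0 0.0004 -0.0016 0.008; 0.2 -0 -0 -0 0.0005 -0.0016 0.008; 0.2 -0 -0 -0 0.0004 -0.0016 0.008; 0.1 -0 -0 -0 0.0005 -0.0016 0.008; 0.2 -0 -0 -0 0.0004 -0.0016 0.008; 0.2 -0 -0 0 0.0005 -0.0016 0.008
0.1 -0 -0 0 0.0005 -0.0016 0.008; 0.2 -0 -0 0 0.0005 -0.0016 0.008; 0.1 -0 -0 0 0.0005 -0.0016 0.008; 0.2 -0 -0 -0 0.0005 -0.0016 0.008; 0.2 -0 -0 0 0.0005 -0.0016 0.008; 0.1 -0 -0 0 0.0005 -0.0016 0.008; 0.2 -0 -0 0 0.0005 -0.0016 0.008; 0.1 -0 -0 0 0.0005 -0.0016 0.008
0.2 -0 -0 -0 0.0005 -0.0016 0.008; 0.2 -0 -0 0 0.0006 -0.0015 0.008; 0.1 -0 -0 -0 0.0005 -0.0016 0.008; 0.2 -0 -0 -0 0.0006 -0.0016 0.008; 0.1 -0 -0 0 0.0005 -0.0016 0.008; 0.2 -0 -0 -0 0.0006 -0.0015 0.008
```

move_arm(rows="0.5 0 0 0 0.0008 -0.0059 0.008; 0.5 0 0 0 0.0009 -0.006 0.008; 0.5 0 0 0 0.0008 -0.0047 0.008; 0.3 0 0 0 0.0006 -0.0025 0.008; 0.1 0 0 0 0.0003 -0.0015 0.008; 0 0 0 0 0 0 0.008")

```text
t: 5.75
eef_pos: [0.5946, 0.0438, 0.2411]
ee_rot: [-2.642, 0.002, -1.666]
force: [2.4, 4.8, -2.3]
width: 0.0132
gripper_force: 25.0
```

```bash
python3 - <<'E'
from plan import *
th_now()
E
```

```text
theta 0.6736 r 0.2422 y 0.0006 tilt 0.5 F [ 2.4  4.8 -2.3] M [1.72 1.23 0.86] q [ 0.52 -0.04 -0.79  0.63 -0.48 -1.13]
```

move_arm(rows="0.2 0 0 0 0.0003 -0.0016 0.008; 0.1 0 0 0 0.0003 -0.0017 0.008; 0.2 0 0 0 0.0004 -0.0016 0.008")

```text
t: 6.12
eef_pos: [0.5915, 0.0441, 0.2449]
ee_rot: [-2.633, 0.002, -1.666]
force: [3.3, 4.1, -3.0]
width: 0.0134
gripper_force: 25.0
```

move_arm(rows="0.2 0 0 0 0.0003 -0.0016 0.008; 0.1 0 0 0 0.0004 -0.0017 0.008; 0.2 0 0 0 0.0003 -0.0016 0.008")

```text
t: 6.5
eef_pos: [0.5882, 0.0444, 0.2486]
ee_rot: [-2.625, 0.002, -1.666]
force: [2.8, 4.5, -2.9]
width: 0.013
gripper_force: 25.0
```

move_arm(rows="0.2 0 0 0 0.0003 -0.0016 0.008; 0.1 0 0 0 0.0004 -0.0017 0.008; 0.2 0 0 0 0.0003 -0.0016 0.008")

```text
t: 6.88
eef_pos: [0.585, 0.0447, 0.2522]
ee_rot: [-2.616, 0.002, -1.666]
force: [7.5, 3.7, -5.4]
width: 0.0131
gripper_force: 25.0
```

move_arm(rows="0 0 0 0 0 0 0.008; 0 0 0 0 0 0 0.008")

```text
t: 7.12
eef_pos: [0.585, 0.0447, 0.2522]
ee_rot: [-2.616, 0.002, -1.666]
force: [5.6, 2.9, -4.6]
width: 0.0133
gripper_force: 25.0
```

```bash
python3 - <<'E'
from plan import *
th_now()
E
```

```text
theta 0.7346 r 0.2421 y 0.0005 tilt 0.525 F [ 5.6  2.9 -4.6] M [1.58 0.64 0.91] q [ 0.53 -0.08 -0.82  0.69 -0.48 -1.19]
```

move_arm(rows="0.1 0 0 0 0.0002 -0.001 0.008; 0 0 0 0 0 0 0.008")

```text
t: 7.38
eef_pos: [0.5844, 0.0447, 0.2529]
ee_rot: [-2.615, 0.002, -1.666]
force: [6.7, 3.6, -6.8]
width: 0.0134
gripper_force: 25.0
```

move_arm(rows="0.1 0 0 0 0.0003 -0.0012 0.008; 0.1 0 0 0 0.0002 -0.001 0.008; 0 0 0 0 0 0 0.008")

```text
t: 7.75
eef_pos: [0.5829, 0.0449, 0.2544]
ee_rot: [-2.611, 0.002, -1.666]
force: [10.1, 3.7, -8.3]
width: 0.0132
gripper_force: 25.0
```

move_arm(rows="0.1 0 0 0 0.0003 -0.0012 0.008; 0 0 0 0 0 0 0.008")

```text
t: 8.0
eef_pos: [0.5821, 0.045, 0.2553]
ee_rot: [-2.61, 0.002, -1.666]
force: [11.7, 3.4, -9.1]
width: 0.0128
gripper_force: 25.0
```

```bash
python3 - <<'E'
from plan import *
import cv2
th_now()
im2,z=arm.grab_frame("side")
c=cv2.resize(im2[200:300,255:345],None,fx=5,fy=5,interpolation=3)
s,_=arm.grab_frame("scene");c2=cv2.resize(s[135:235,350:440],None,fx=3.5,fy=5,interpolation=3)
cv2.imwrite("pics/s3.png",np.hstack([c,c2]))
E
```

```text
theta 0.7521 r 0.2421 y 0.0005 tilt 0.532 F [11.7  3.4 -9.1] M [ 1.27 -0.44  0.75] q [ 0.53 -0.09 -0.83  0.7  -0.48 -1.2 ]
```

View pics/s3.png

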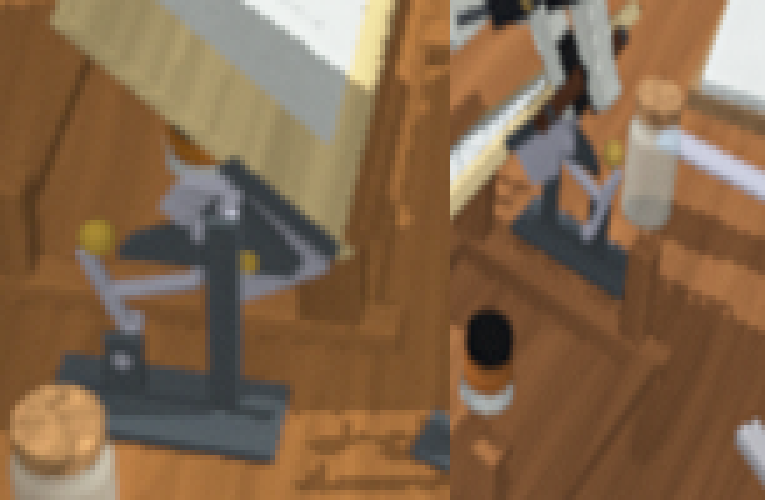

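The side view shows that the pawl's brass ball has swung from leaning in on the sector to leaning out at crop (97,238), so it looks tripped. The force is about 10 N above the running load. One more small press will confirm the stop.

move_arm(rows="0.1 0 0 0 0.0004 -0.0013 0.008; 0 0 0 0 0 0 0.008; 0 0 0 0 0 0 0.008")

```text
t: 8.48
eef_pos: [0.5812, 0.0451, 0.2562]
ee_rot: [-2.608, 0.002, -1.666]
force: [13.1, 3.1, -10.1]
width: 0.0134
gripper_force: 25.0
```

```bash
python3 - <<'E'
from plan import *
th_now()
t=np.r_[.755,.75,.735,.71,.68,.65,.62,.59,.56]
arc(t,.4+.4*(t-.424))
t=np.arange(.56,.06,-.03);print()
arc(t,.454*t/.56)
E
```

```text
theta 0.7574 r 0.2421 y 0.0006 tilt 0.534 F [ 13.1   3.1 -10.1] M [ 1.12 -0.81  0.73] q [ 0.53 -0.09 -0.83  0.7  -0.48 -1.2 ]
-0.1 -0 0 0 -0.0003 0.0012 0.008; -0.4 0 0 -0 -0.0007 0.0035 0.008; -0.5 0 -0 -0 -0.0013 0.0058 0.008; -0.7 -0 0 -0 -0.0013 0.0071 0.008; -0.7 0 -0 -0 -0.0012 0.007 0.008; -0.7 0 -0 -0 -0.0011 0.0071 0.008; -0.7 0 -0 -0 -0.001 0.0072 0.008; -0.7 0 0 -0 -0.0008 0.0071 0.008

-1.4 0 0 -0 -0.0006 0.0072 0.008; -1.4 0 -0 -0 -0.0005 0.0071 0.008; -1.4 0 0 0 -0.0005 0.0072 0.008; -1.4 0 -0 -0 -0.0004 0.0071 0.008; -1.4 0 -0 0 -0.0004 0.0072 0.008; -1.4 0 -0 0 -0.0004 0.0072 0.008; -1.4 0 0 0 -0.0003 0.0071 0.008; -1.3 0 0 0 -0.0003 0.0072 0.008
-1.4 0 -0 0 -0.0002 0.0072 0.008; -1.4 0 0 0 -0.0002 0.0072 0.008; -1.4 0 -0 0 -0.0002 0.0072 0.008; -1.4 0 -0 0 -0.0001 0.0072 0.008; -1.4 0 -0 0 -0.0001 0.0071 0.008; -1.4 0 -0 0 -0 0.0072 0.008; -1.4 0 -0 0 -0 0.0072 0.008; -1.4 0 0 0 0 0.0072 0.008
```

```bash
python3 - <<'E'
from plan import *
import pickle,cv2
d=pickle.load(open("f0.pkl","rb"));m=d["side"][2]
im,z=arm.grab_frame("side");cv2.imwrite("pics/side_now.png",im)
T=np.linalg.inv(m["camera_from_world"])
def fit(z,th):
    e=[*E[:3],th];pts=[]
    for x in np.linspace(.03,.13,30):
        for y in np.linspace(-.05,.13,40):
            u=proj(bpt((x,y,.012),e),m);i=u.round().astype(int)
            D=z[i[1],i[0]]
            if D>0:
                q=np.linalg.inv(m["mtx"])@[u[0],u[1],1]*D;pts.append(T[:3,:3]@q+T[:3,3])
    p=np.array(pts);
    for _ in range(4):
        c=np.median(p,0);n=np.linalg.svd(p-p.mean(0))[2][2];r=(p-p.mean(0))@n;k=np.abs(r)<2*r.std()+1e-4;p=p[k]
    n*=np.sign(n[2]);v=Ro.from_euler('z',-E[2]).apply(n);return np.arctan2(-v[0],v[2]),len(p),r.std()
print(fit(d["side"][1],.424),fit(z,.757),fit(z,.735))
E
```

```text
(np.float64(0.43821471473459905), 1087, np.float64(0.001337992786438269)) (np.float64(0.772545168075361), 1108, np.float64(0.0012231627851298234)) (np.float64(0.7698155037594954), 1101, np.float64(0.001191475138634658))
```

```bash
python3 - <<'E'
import cv2,numpy as np
a=cv2.imread("pics/side_now.png");b=cv2.imread("pics/side0.png");s=cv2.resize(cv2.imread("pics/s3.png")[:,:450],(90,100),interpolation=cv2.INTER_AREA)
def ball(c):
    h=cv2.cvtColor(c,cv2.COLOR_BGR2HSV);k=cv2.inRange(h,(20,140,110),(32,255,255))
    n,l,st,ce=cv2.connectedComponentsWithStats(k);return [(ce[i]+[255,200],st[i,4]) for i in range(1,n) if 8<st[i,4]<80]
for c in(b[200:300,255:345],s,a[200:300,255:345]):print(ball(c))
E
```

```text
[(array([289.10344828, 250.27586207]), np.int32(29))]
[(array([273.87179487, 246.87179487]), np.int32(39))]
[(array([274.       , 246.8974359]), np.int32(39))]
```

The ball stayed put while the force kept rising, so the pawl is tripped and the remaining force is the stop. I'll lower it at about 0.24 rad/s.

move_arm(rows="-0.1 0 0 0 -0.0003 0.0012 0.008; -0.4 0 0 0 -0.0007 0.0035 0.008; -0.5 0 0 0 -0.0013 0.0058 0.008; -0.7 0 0 0 -0.0013 0.0071 0.008; -0.7 0 0 0 -0.0012 0.007 0.008; -0.7 0 0 0 -0.0011 0.0071 0.008; -0.7 0 0 0 -0.001 0.0072 0.008; -0.7 0 0 0 -0.0008 0.0071 0.008")

```text
t: 9.52
eef_pos: [0.6101, 0.0422, 0.2202]
ee_rot: [-2.686, 0.002, -1.667]
force: [2.0, 4.9, -0.3]
width: 0.0132
gripper_force: 25.0
```

move_arm(rows="-1.4 0 0 0 -0.0006 0.0072 0.008; -1.4 0 0 0 -0.0005 0.0071 0.008; -1.4 0 0 0 -0.0005 0.0072 0.008; -1.4 0 0 0 -0.0004 0.0071 0.008; -1.4 0 0 0 -0.0004 0.0072 0.008; -0.7 0 0 0 -0.0002 0.0036 0.008")

```text
t: 10.28
eef_pos: [0.6283, 0.0405, 0.185]
ee_rot: [-2.82, 0.002, -1.667]
force: [4.4, 2.6, -0.8]
width: 0.0131
gripper_force: 25.0
```

```bash
python3 - <<'E'
from plan import *
th_now()
E
```

```text
theta 0.4014 r 0.2428 y 0.0006 tilt 0.322 F [ 4.4  2.6 -0.8] M [ 1.18 -0.27  0.41] q [ 0.46  0.15 -0.55  0.29 -0.61 -0.78]
```

```bash
python3 - <<'E'
from plan import *
t=np.r_[.395,np.arange(.37,.06,-.03),.08,.06,.045,.03,.02]
t=np.r_[.395:.1:-.027,.1,.08,.062,.046,.032];arc(t,.8*t)
E
```

```text
-1.2 0 -0 0 -0.0003 0.0065 0.008; -1.3 0 -0 0 -0.0004 0.0064 0.008; -1.2 0 -0 0 -0.0002 0.0065 0.008; -1.3 -0 -0 0 -0.0003 0.0064 0.008; -1.2 0 -0 0 -0.0002 0.0065 0.008; -1.2 0 -0 0 -0.0002 0.0065 0.008; -1.3 0 -0 -0 -0.0001 0.0064 0.008; -1.2 0 -0 -0 -0.0001 0.0065 0.008
-1.2 0 -0 -0 -0.0001 0.0065 0.008; -1.3 0 -0 -0 -0 0.0064 0.008; -1.1 0 -0 0 -0 0.006 0.008; -0.9 0 -0 -0 -0 0.0048 0.008; -0.9 0 -0 -0 0 0.0044 0.008; -0.7 0 0 -0 0 0.0038 0.008; -0.6 0 -0 -0 0.0001 0.0034 0.008
```

move_arm(rows="-1.2 0 0 0 -0.0003 0.0065 0.008; -1.3 0 0 0 -0.0004 0.0064 0.008; -1.2 0 0 0 -0.0002 0.0065 0.008; -1.3 0 0 0 -0.0003 0.0064 0.008; -1.2 0 0 0 -0.0002 0.0065 0.008; -0.6 0 0 0 -0.0001 0.003 0.008")

```text
t: 11.02
eef_pos: [0.6394, 0.0395, 0.1514]
ee_rot: [-2.938, 0.002, -1.667]
force: [5.4, 3.1, -0.4]
width: 0.0131
gripper_force: 25.0
```

move_arm(rows="-1.2 0 0 0 -0.0002 0.005 0.008; -1.3 0 0 0 -0.0001 0.005 0.008; -1.2 0 0 0 -0.0001 0.005 0.008; -1.2 0 0 0 -0.0001 0.005 0.008; -1.1 0 0 0 0 0.004 0.008")

```text
t: 11.65
eef_pos: [0.6438, 0.0391, 0.1279]
ee_rot: [-3.043, 0.003, -1.667]
force: [5.4, 1.9, -1.2]
width: 0.0135
gripper_force: 25.0
```

```bash
python3 - <<'E'
from plan import *
th_now()
E
```

```text
theta 0.1564 r 0.243 y 0.0006 tilt 0.099 F [ 5.4  1.9 -1.2] M [ 0.83 -1.69  0.11] q [ 0.39  0.34 -0.31  0.06 -0.84 -0.52]
```

move_arm(rows="-0.7 0 0 0 0 0.0045 0.008; -0.7 0 0 0 0 0.0045 0.008; -0.7 0 0 0 0 0.0045 0.008; -0.7 0 0 0 0 0.004 0.008; -0.7 0 0 0 0 0.004 0.008; -0.5 0 0 0 0 0.003 0.008; -0.3 0 0 0 0 0.002 0.008")

```text
t: 12.52
eef_pos: [0.6463, 0.0389, 0.1016]
ee_rot: [-3.116, 0.003, -1.667]
force: [8.7, 1.0, -1.0]
width: 0.0131
gripper_force: 25.0
```

move_arm(rows="0 0 0 0 0.0002 0.0015 0.008; 0 0 0 0 0.0002 0.0015 0.008; 0 0 0 0 0 0.0015 0.008; 0 0 0 0 0 0 0.008")

```text
t: 13.02
eef_pos: [0.6466, 0.0388, 0.0974]
ee_rot: [-3.114, 0.003, -1.667]
force: [10.5, -0.3, -2.8]
width: 0.0128
gripper_force: 25.0
```

```bash
python3 - <<'E'
from plan import *
th_now()
E
```

```text
theta 0.0303 r 0.243 y 0.0007 tilt 0.027 F [10.5 -0.3 -2.8] M [ 0.2  -3.45  0.05] q [ 0.37  0.41 -0.25  0.01 -0.88 -0.47]
```

move_arm(rows="0 0 0 0 -0.001 0.0015 0.008; 0 0 0 0 -0.0005 0.0015 0.008; 0 0 0 0 -0.0005 0.0015 0.008; 0 0 0 0 0 0 0.008")

```text
t: 13.52
eef_pos: [0.6469, 0.0388, 0.0921]
ee_rot: [-3.118, 0.002, -1.667]
force: [5.6, 2.3, -2.7]
width: 0.0129
gripper_force: 25.0
```

move_arm(rows="0 0 0 0 0 0.001 0.008; 0 0 0 0 0 0.001 0.008; 0 0 0 0 0 0.001 0.008; 0 0 0 0 0 0 0.008")

```text
t: 14.02
eef_pos: [0.647, 0.0388, 0.0892]
ee_rot: [-3.118, 0.002, -1.667]
force: [6.0, 2.8, -3.4]
width: 0.0132
gripper_force: 25.0
```

move_arm(rows="0 0 0 0 0 0.001 0.008; 0 0 0 0 0 0.001 0.008; 0 0 0 0 0 0.001 0.008; 0 0 0 0 0 0 0.008")

```text
t: 14.52
eef_pos: [0.6471, 0.0388, 0.0879]
ee_rot: [-3.117, 0.002, -1.667]
force: [0.9, 4.1, 9.1]
width: 0.0131
gripper_force: 25.0
```

The board is flat: the force flipped to +9 N upward. Now I'll calibrate the angle zero and plan the raise.

```bash
python3 - <<'E'
from plan import *
import cv2
th_now()
im,_=arm.grab_frame("side");im=im[200:300,255:345]
h=cv2.cvtColor(im,cv2.COLOR_BGR2HSV);k=cv2.inRange(h,(20,140,110),(32,255,255))
n,l,st,ce=cv2.connectedComponentsWithStats(k);print([(ce[i]+[255,200],st[i,4]) for i in range(1,n) if 8<st[i,4]<80])
t=np.r_[-.01,0,.02,.04,.065,.09,.115,.14,.165,.19,.215,.24,.265,.285,.3,.31];arc(t,.03+.8*(t+.01))
E
```

```text
theta -0.009 r 0.2432 y 0.0006 tilt 0.025 F [0.9 4.1 9.1] M [ 1.25 -0.06  0.04] q [ 0.37  0.42 -0.26  0.01 -0.87 -0.47]
[(array([291.77777778, 250.91666667]), np.int32(36)), (array([305.81818182, 259.81818182]), np.int32(11))]
0.5 -0 0 -0 -0.0001 -0.0024 0.008; 0.9 0 -0 0 -0.0002 -0.0048 0.008; 0.9 0 0 -0 -0.0002 -0.0048 0.008; 1.1 0 -0 0 -0.0002 -0.006 0.008; 1.2 0 -0 -0 -0.0001 -0.006 0.008; 1.1 -0 -0 0 -0.0001 -0.006 0.008; 1.2 0 -0 0 -0.0001 -0.006 0.008; 1.1 0 -0 -0 -0.0001 -0.006 0.008
1.2 -0 0 0 0 -0.006 0.008; 1.1 0 0 -0 0 -0.006 0.008; 1.2 -0 0 -0 0.0001 -0.006 0.008; 1.1 -0 0 0 0 -0.006 0.008; 0.9 0 0 0 0.0001 -0.0048 0.008; 0.7 0 0 0 0 -0.0036 0.008; 0.5 -0 -0 0 0.0001 -0.0024 0.008
```

move_arm(rows="0.5 0 0 0 -0.0001 -0.0034 0.008; 0.9 0 0 0 -0.0002 -0.0048 0.008; 0.9 0 0 0 -0.0002 -0.0048 0.008; 1.1 0 0 0 -0.0002 -0.006 0.008; 1.2 0 0 0 -0.0001 -0.006 0.008; 1.1 0 0 0 -0.0001 -0.006 0.008; 1.2 0 0 0 -0.0001 -0.006 0.008; 1.1 0 0 0 -0.0001 -0.006 0.008")

```text
t: 15.58
eef_pos: [0.6443, 0.039, 0.1291]
ee_rot: [-2.978, 0.002, -1.667]
force: [5.8, 2.5, -3.4]
width: 0.0132
gripper_force: 25.0
```

move_arm(rows="1.2 0 0 0 0 -0.006 0.008; 1.1 0 0 0 0 -0.006 0.008; 1.2 0 0 0 0.0001 -0.006 0.008; 1.1 0 0 0 0 -0.006 0.008; 0.9 0 0 0 0.0001 -0.0048 0.008; 0.7 0 0 0 0 -0.0036 0.008; 0.5 0 0 0 0.0001 -0.0024 0.008; 0 0 0 0 0 0 0.008")

```text
t: 16.58
eef_pos: [0.6365, 0.0397, 0.1632]
ee_rot: [-2.861, 0.002, -1.667]
force: [5.4, 4.3, -2.6]
width: 0.0134
gripper_force: 25.0
```

```bash
python3 - <<'E'
from plan import *
th_now()
E
```

```text
theta 0.3054 r 0.2429 y 0.0005 tilt 0.28 F [ 5.4  4.3 -2.6] M [ 1.43 -0.65  0.42] q [ 0.45  0.21 -0.51  0.24 -0.63 -0.72]
```

move_arm(rows="0.6 0 0 0 0.0001 -0.003 0.008; 0.6 0 0 0 0.0001 -0.003 0.008; 0.6 0 0 0 0.0001 -0.0025 0.008; 0 0 0 0 0 0 0.008")

```text
t: 17.08
eef_pos: [0.6339, 0.04, 0.1714]
ee_rot: [-2.83, 0.002, -1.667]
force: [4.2, 3.7, -3.2]
width: 0.0133
gripper_force: 25.0
```

move_arm(rows="-0.4 0 0 0 -0.0001 0.002 0.008; -0.4 0 0 0 -0.0001 0.002 0.008; -0.4 0 0 0 -0.0001 0.002 0.008; -0.3 0 0 0 -0.0001 0.0015 0.008; 0 0 0 0 0 0 0.008")

```text
t: 17.7
eef_pos: [0.6364, 0.0397, 0.1637]
ee_rot: [-2.857, 0.002, -1.667]
force: [4.7, 3.8, -3.1]
width: 0.0129
gripper_force: 25.0
```

```bash
python3 - <<'E'
from plan import *
th_now()
E
```

```text
theta 0.3075 r 0.2429 y 0.0005 tilt 0.285 F [ 4.7  3.8 -3.1] M [ 1.63 -0.48  0.55] q [ 0.45  0.2  -0.51  0.25 -0.62 -0.73]
```

move_arm(rows="0 0 0 0 0 0.001 0.008; 0 0 0 0 0 0.001 0.008; 0 0 0 0 0 0.001 0.008; 0 0 0 0 0 0 0.008")

```text
t: 18.2
eef_pos: [0.6373, 0.0396, 0.1612]
ee_rot: [-2.857, 0.002, -1.667]
force: [4.6, 4.2, -1.5]
width: 0.0131
gripper_force: 25.0
```

move_arm(rows="0 0 0 0 0 0.0007 0.008; 0 0 0 0 0 0.0007 0.008; 0 0 0 0 0 0 0.008")

```text
t: 18.58
eef_pos: [0.6377, 0.0396, 0.1602]
ee_rot: [-2.856, 0.002, -1.667]
force: [2.1, 4.5, 1.5]
width: 0.0135
gripper_force: 25.0
```

```bash
python3 - <<'E'
from plan import *
th_now()
E
```

```text
theta 0.2921 r 0.243 y 0.0006 tilt 0.285 F [2.1 4.5 1.5] M [1.82 0.03 0.48] q [ 0.45  0.21 -0.52  0.25 -0.61 -0.73]
```

The pawl has caught the board: the handle went light at θ≈0.30. Now I'll release slowly and back out.

move_arm(rows="0 0 0 0 0 0 0.016; 0 0 0 0 0 0 0.02; 0 0 0 0 0 0 0.026; 0 0 0 0 0 0 0.028; 0 0 0 0 0 0 0.028", squeeze=5)

```text
t: 19.2
eef_pos: [0.6371, 0.039, 0.1598]
ee_rot: [-2.857, 0.001, -1.668]
force: [0.6, 0.4, 0.7]
width: 0.0275
gripper_force: 0.0
```

```bash
python3 - <<'E'
from plan import *
import cv2
th_now()
im,_=arm.grab_frame("wrist")
i2,_=arm.grab_frame("side")
cv2.imwrite("pics/w5.png",np.hstack([cv2.resize(im[120:350,200:450],None,fx=1.6,fy=1.808),cv2.resize(i2[140:300,215:365],None,fx=2.6,fy=2.6)]))
E
```

```text
theta 0.291 r 0.2424 y -0.0001 tilt 0.284 F [0.6 0.4 0.7] M [ 0.16  0.82 -0.04] q [ 0.44  0.21 -0.52  0.25 -0.61 -0.73]
```

View pics/w5.png

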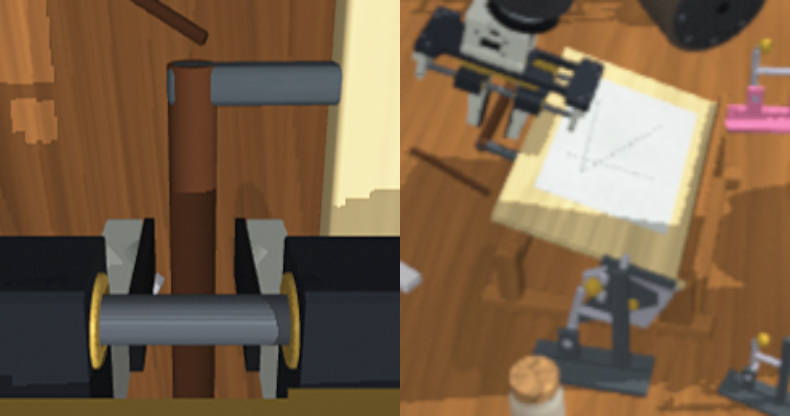

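The dowel is free between the open pads, at crop column 193 with pads at 150 and 240. The board holds and the pawl is in against the sector. Backing out now.

move_arm(rows="0 0 0 0 0 -0.004 0.028; 0 0 0 0 0 -0.01 0.028; 0 0 0 0 0 -0.018 0.028; 0 0 0 0 0 -0.025 0.028; 0 0 0 0 0 -0.03 0.028; 0 0 0 0 0 -0.03 0.028; 0 0 0 0 0 -0.02 0.028; 0 0 0 0 0 0 0.028")

```text
t: 20.3
eef_pos: [0.5993, 0.0431, 0.2941]
ee_rot: [-2.853, 0.004, -1.667]
force: [-0.0, -0.8, -0.4]
width: 0.0282
gripper_force: 0.0
```

```bash
python3 - <<'E'
from plan import *
import cv2
print(arm.get_state()["force"])
im,_=arm.grab_frame("side")
cv2.imwrite("pics/s6.png",im)
m=arm.camera_model("side")
for th in(.17,.30,.31,.43):print(th,[proj(bpt((x,.15,.012),[*E[:3],th]),m).round(1) for x in(.2,0)],proj(bpt((.24,.05,.006),[*E[:3],th]),m).round(1))
cv2.imwrite("pics/s6c.png",cv2.resize(im[140:300,215:365],None,fx=3.7,fy=3.7))
E
```

```text
[-0.03760374 -0.75858209 -0.42841752]
0.17 [array([248.5, 228.4]), array([321.3, 247.3])] [245.5 202.2]
0.3 [array([250.4, 222. ]), array([321.9, 247.5])] [247.2 194.4]
0.31 [array([250.6, 221.5]), array([321.9, 247.5])] [247.3 193.8]
0.43 [array([253.5, 215.9]), array([322.4, 247.7])] [250.3 186.9]
```

View pics/s6c.png

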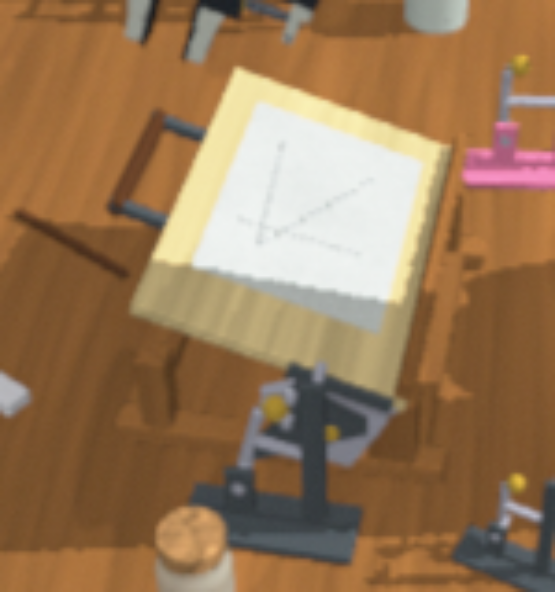

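The board's corner is at about (250.7,223), which matches 0.30 rad, the second notch. The arm is clear, so I'll hand in.

```bash
python3 -c "
from station import arm
print(arm.job_done())"
```

```text
the job is handed in; nothing more can be done
None
```

I raised the board to its top stop until the pawl tripped, lowered it flat, then raised it again and left it resting on the pawl in the second notch (about 0.30 rad), with the arm clear; the job is handed in at about 20 s.

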